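# Pack a bucket stave in the drilling jig and hold it down flush

## Task

Take the small upright packer out of its holder and slide it, round nose down, into the gap between the loose stave and the stop block where the gap is wide enough for it (beside the shallower of the two stops), right down onto the jig's bed, and let go of it. Then press the stave down with the fingers against its sprung pad until its top is flush with the top of the fence, and finish while still holding it pressed there. Leave the bucket, the mallet and the glue bottle where they are.

Things in the scene. Friction and masses are not known exactly. Their poses are not given: they have to be found in the camera images.
- jig: Fixed jig: grey bed 150 x 210 mm, 20 mm thick, x from -80 to +70 mm. Origin on the bench; x points across the stave to the fence, y along the stave. Dark fence on the far side: face towards the stave at x = +34 mm, top at z = 40 mm. Two stop blocks stand on the bed's near side, centred at y = +42 and -42 mm (which is where changes), tops also at z = 40 mm.
- stop_thin: The shallower stop block, 33.5 mm (x) x 66 mm (y) x 20 mm high, fixed on the bed. Origin on its underside (the bed's top), 19.5 mm behind its working face (face at x = +19.5 mm, centred on y = 0); axes as the jig's; origin at jig x = -60 mm. From its face to the stave the gap is 12.5 to 14 mm: the packer fits here.
- stop_thick: The deeper stop block, 42 mm (x) x 66 mm (y) x 20 mm high, fixed on the bed beside the other. Origin on its underside, 28 mm behind its working face along x; axes as the jig's; origin at jig x = -60 mm. The gap to the stave is only 4 to 6 mm here: the packer does not fit.
- stave: Loose pale wooden board 60 mm (x) x 170 mm (y) x 16 mm thick, about 0.1 kg, lying between fence and stops on the sprung pad, centred at jig x = 2.2 to 3.4 mm, y within 6 mm. Origin at the centre of its underside, axes as the jig's. At rest its underside is 30 mm above the bench, its top 6 mm above fence and stops.
- stave_top (a point): Centre of the stave's top face: 46 mm above the bench at rest, 40 mm when pressed flush.
- pad (a joint): Sprung steel pad in the jig under the stave, 50 x 150 mm, centred at jig x = 3 mm, y = 0; moves straight down without tilting. Value in m: 0 = up, 0.006 = down on its hard stop (stave flush). It takes about 4 N to start and 7 to 8 N to reach the stop, and springs back up when released.
- spacer: The packer: loose hardwood slip 10 mm thick (x) x 36 mm wide (y) x 75 mm tall, about 30 g, lower end a half-round nose of 5 mm radius. Origin at the middle of its lowest line, z up. It starts upright in the holder's slot, axes as the holder's, lower end 6 mm and top 81 mm above the bench, 53 mm free over the holder. Seated on the bed its lower end is 20 mm above the bench.
- holder: Dark wooden block fixed to the bench, 62 x 74 x 28 mm high, with a slot 13 x 40 mm, 22 mm deep, in its top for the packer. Origin at the centre of its underside; the slot runs along its y.
- bucket: Bystander: loose pale wooden bucket with two copper hoops, 200 mm diameter, 120 mm high, origin at the centre of its underside.
- mallet: Bystander: loose wooden mallet lying on the bench, handle 200 mm along its x, head 52 mm diameter x 90 mm across it, origin on the bench under the handle's middle.
- glue: Bystander: loose white glue bottle standing, 60 mm diameter, 150 mm high, origin at the centre of its underside.

How it is judged (in metres and radians):
On the way:
1. the packer stands on the bed in the wide gap, beside the shallower stop, and the fingers have let go of it (z of spacer in the frame of stop_thin between -0.003 and 0.004 m and x of spacer in the frame of stop_thin between 0.02 and 0.034 m and y of spacer in the frame of stop_thin between -0.022 and 0.022 m and angle between spacer's own z axis and vertical below 0.25 rad and contact force between the fingers and spacer below 0.2 N), for 0.3 s.
At the end, for the whole second after the job is handed in: Packer in the wide gap: within 4 mm of the bed, within 22 mm of the shallower stop's middle, leaning under 0.25 rad, not touched by the fingers. Fingers press the stave with over 3 N: top within 1.5 mm above to 2.5 mm below the fence's top, tilt under 0.04 rad, pad down over 4.5 mm (all of step 1 and value of joint pad above 0.0045 m and z of stave_top in the frame of jig between 0.0375 and 0.0415 m and angle between stave's own z axis and vertical below 0.04 rad and contact force between the fingers and stave above 3 N); the arm keeps its last pose, push and grip.
It fails at once if the bucket is moved more than 30 mm (distance of bucket from where it was at the start of the episode above 0.03 m).
It fails at once if the mallet is moved more than 30 mm (distance of mallet from where it was at the start of the episode above 0.03 m).
It fails at once if the glue bottle is moved more than 30 mm (distance of glue from where it was at the start of the episode above 0.03 m).
It also fails if it takes over 45 s, if anything falls off the work surface, if the arm or the gripper's body presses on something with over 40 N, if the wrist force passes 120 N, or if a joint passes its speed limit or range.

## Robot

A 7-joint arm with a two-finger parallel gripper is mounted at the origin on the work surface. World frame = base frame: x ahead of the robot, y to its left, z up, the work surface at z = 0. Lengths are in m, angles in degrees, forces in N, time in s.
With the tool pointing down it reaches from about 0.425 to 0.875 m from the base axis. Payload 4.7 kg.
Tool frame: the origin (TCP) lies midway between the tips of the shut fingers; the grasp point (between the pads) lies 19 mm behind it (r.grip_point_offset is the x of the grasp point in the tool frame, in m); x points along the fingers, z is the direction in which the jaws open and shut, and the axes are right-handed (so a half turn about x gives the same grasp; the last joint's range is limited). The gripper opens to 85 mm and grips with 20 to 120 N. Pads are 22 mm wide; open, the fingers measure 114 mm over their backs; the gripper's body (76 mm by 85 mm) begins 54 mm behind the grasp point. The pads swing forward as they close: fully open they stand 13 mm farther back than shut.
Start: joints at [-67.947, 18.392, -4.016, 83.108, 1.295, 78.541, -3.26], TCP at [0.236, 0.606, 0.231] pointing down, gripper open.
Joint ranges: [-163.93, 163.93], [-17.29, 119.83], [-79.2, 71.16], [3.27, 140.29], [-89.18, 269.18], [5.43, 117.66], [-154.24, 154.24]. Speed limits (degrees/s): [147.25, 147.25, 180, 180, 180, 180, 180].

## Interface

Orientations are given as a 3x3 rotation matrix whose columns are the frame's x, y, z axes.
In Python, from station import sensors, capture, camera_params, workorder, r gives the robot as it stands. The module is installed in compiled form; this text tells all that it offers.
- The arm moves only by the tool drive_tool, never from a script. Its argument "steps" is a list of rows, each an object of numbers: "ax", "ay", "az": the turn, a rotation vector about the tool's x, y, z in degrees; "dx", "dy", "dz": the shift along the tool's x, y, z in m; "grip": the opening in per cent of the stroke, from 0 (shut) to 100 (fully open). In form: [{"ax": .., "ay": .., "az": .., "dx": .., "dy": .., "dz": .., "grip": ..}, ...]. A call has 1 to 20 rows; each row is the pose to reach, as a shift and turn from the pose measured when the call began, along the tool's axes at that moment; what a row does not reach only later rows make up. A row lasts 1/8 s, in which the tool goes at most 62.5 mm and 10.7 degrees, less where a joint would pass 70% of its speed; a pose out of reach is approached as far as the arm can. A call with a gripper value outside its range is refused whole. The fingers move at their own pace and stop on an object; "newtons" is the grip in N (left out, the last holds). Time passes only in rows, so rows that repeat a pose let the fingers close. It gives the time, the measured TCP pose, the force and the opening at its end, in the units of the state.
- sensors.read_state(): the state, without advancing time (a new reading comes with each control period).
- capture(name): name is "scene" or "top" or "wrist"; returns (picture, depth): 420x560x3 uint8, red, green, blue; 420x560 float32, m along the optical axis (not along the pixel's ray), 0 where there is no reading.
- camera_params(name): a dict with "K" (3x3 intrinsics, pixels), "extrinsics" (4x4, takes a point from camera to world coordinates). Camera axes: x right, y up, looking along -z (the intrinsics and any distortion apply to the point x, -y, -z); pixel columns grow to the right and rows downward; lengths in m; the calibration is good to about 2 mm. A picture is of the moment at which its call begins: read the wrist's pose just before it. camera_params takes no time and is no camera call; for the wrist camera it gives the pose at the moment of the call.
- workorder.close_job(): hands the job in, once; it reports no verdict.
The state is a dict: "clock": time; "qpos": joint angles; "qvel": joint speeds; "joint_efforts": joint torques, N m; "ee_pos": TCP position; "tool_rot": TCP orientation; "ft_force": force on the tool from outside, world axes, zero at the start; "ft_torque": the same for the moment, N m; "gripper_width": finger opening in m.
Only numpy, scipy, OpenCV 4.12 (cv2) and the standard library are available. Lean on these libraries where they do the work, as an engineer would, in place of code of your own. Each camera call takes 0.05 s, during which the arm holds its last target. There are 200 camera calls.

## Working session

There is one attempt and no reset: what is moved stays moved. The work goes in short steps, Python scripts to look and compute and a tool call to move; the robot and the scene stay as the last step left them, time stands still between calls to the robot, and variables do not carry over. Pictures are saved under pics/ and viewed, about 8 in all and at most 12, crops included, and the job is handed in when it is done.

Besides the shell and the picture viewer there is one more tool, called after "Call:" in YAML: its name, and indented under it one key for each argument. drive_tool: Moves the arm, as the interface text tells. Its arguments: {"type":"object","properties":{"steps":{"type":"array","items":{"type":"object","properties":{"ax":{"type":"number"},"ay":{"type":"number"},"az":{"type":"number"},"dx":{"type":"number"},"dy":{"type":"number"},"dz":{"type":"number"},"grip":{"type":"number"}}}},"newtons":{"type":"number"}},"required":["steps"]}

```bash
mkdir -p pics
cat > h.py <<'E'
import numpy as np,cv2
from station import sensors,capture,camera_params,workorder,r
def cloud(name):
    p=camera_params(name);im,d=capture(name);K=np.array(p['K']);T=np.array(p['extrinsics'])
    v,u=np.mgrid[:d.shape[0],:d.shape[1]]
    P=np.stack([(u-K[0,2])/K[0,0]*d,-(v-K[1,2])/K[1,1]*d,-d],-1)
    W=P@T[:3,:3].T+T[:3,3]; W[d==0]=np.nan
    return im,W
def save(n,im): cv2.imwrite('pics/'+n,im[:,:,::-1])
E
python3 - <<'E'
from h import *
s=sensors.read_state();print(s['ee_pos'],np.round(s['tool_rot'],3),s['gripper_width'],s['clock'],r.grip_point_offset)
p=camera_params('top');print(p)
a,W=cloud('top');b,W2=cloud('scene');np.savez('c0.npz',a=a,W=W,b=b,W2=W2)
save('t0.png',a);save('s0.png',b)
E
```

```text
[0.23537824 0.60530142 0.23020567] [[-0.001 -0.932  0.362]
 [-0.002  0.362  0.932]
 [-1.    -0.    -0.002]] 0.08550854373658771 0.0 -0.0187
{'K': array([[423.61094583,   0.        , 280.71833873],
       [  0.        , 423.61094583, 206.71552994],
       [  0.        ,   0.        ,   1.        ]]), 'extrinsics': array([[ 0.01391185,  0.97576114, -0.21839562,  0.3206646 ],
       [-0.99990217,  0.0138934 , -0.00162022,  0.05228518],
       [ 0.00145331,  0.2183968 ,  0.97585897,  1.16787075],
       [ 0.        ,  0.        ,  0.        ,  1.        ]])}
```

View pics/t0.png

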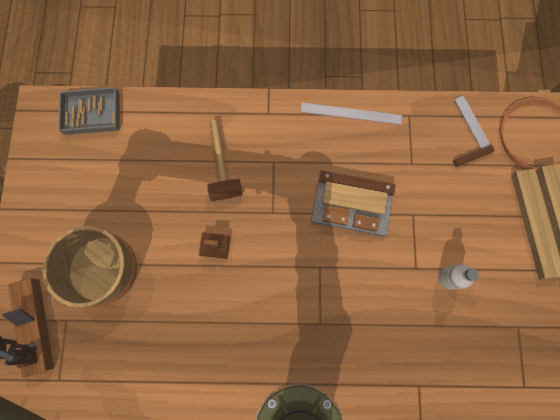

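View pics/s0.png

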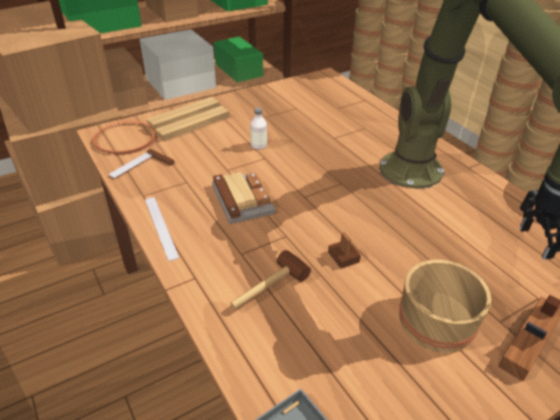

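The top view shows the jig at about (353,205), with the fence on the far side and the stops on the near side. The holder with the packer is at (214,245), the mallet head at (225,189), the bucket at (90,268) and the glue at (458,278). Next I measure them and zoom in.

Run:
```python
from h import *
z=np.load('c0.npz');a,W,b,W2=z['a'],z['W'],z['b'],z['W2']
def rect(W,c,R,z0,z1,n):
    m=(np.hypot(W[...,0]-c[0],W[...,1]-c[1])<R)&(W[...,2]>z0)&(W[...,2]<z1)
    P=W[m]; 
    if len(P)<8: print(n,len(P));return
    (x,y),s,an=cv2.minAreaRect((P[:,:2]*1000).astype(np.float32))
    print(n,len(P),'c',round(x,1),round(y,1),'size',np.round(s,1),'ang',round(an,1),'zmed',np.round(np.median(P[:,2]),4))
cj=W[205,353];ch=W[245,214];print(cj,ch)
for nm,V in(('top',W),('scene',W2)):
    rect(V,ch,.07,.02,.035,nm+' holder');rect(V,ch,.07,.04,.1,nm+' packer');rect(V,ch,.07,.075,.1,nm+' packertop')
    rect(V,cj,.15,.043,.05,nm+' stave');rect(V,cj,.15,.012,.06,nm+' jig all');rect(V,cj,.15,.034,.0425,nm+' fence+stops')
c1=cv2.resize(a[165:245,300:407],None,fx=5,fy=5,interpolation=cv2.INTER_CUBIC)
c2=cv2.resize(a[220:270,185:245],(250,400//2),interpolation=cv2.INTER_CUBIC)
o=np.zeros((400,790,3),np.uint8);o[:,:535]=c1;o[:200,535:785]=c2
save('z0.png',o)
```

```text
[ 0.57864729 -0.14165899  0.04887203] [0.46321557 0.22805193 0.05900163]
top holder 543 c 468.8 234.9 size [75.  62.6] ang 84.5 zmed 0.0281
top packer 85 c 469.0 234.8 size [36.2 10.8] ang 84.8 zmed 0.0796
top packertop 56 c 469.1 234.8 size [36.1 10.6] ang 84.3 zmed 0.0815
top stave 1386 c 593.4 -146.5 size [202.3 137.1] ang 80.2 zmed 0.046
top jig all 4006 c 591.1 -145.0 size [210.6 145.3] ang 79.9 zmed 0.0405
top fence+stops 1312 c 594.0 -145.6 size [210.1 139.4] ang 79.9 zmed 0.0398
scene holder 356 c 470.0 234.5 size [80.2 65.8] ang 85.4 zmed 0.0259
scene packer 141 c 469.5 235.8 size [39.7 14.2] ang 89.1 zmed 0.0655
scene packertop 46 c 469.0 236.1 size [39.3 13.2] ang 89.1 zmed 0.0784
scene stave 438 c 593.5 -132.7 size [194.7 118.8] ang 80.1 zmed 0.0449
scene jig all 2066 c 595.3 -144.9 size [221. 152.] ang 80.4 zmed 0.038
scene fence+stops 895 c 594.9 -146.0 size [217.9 140.1] ang 79.9 zmed 0.0386
```

View pics/z0.png

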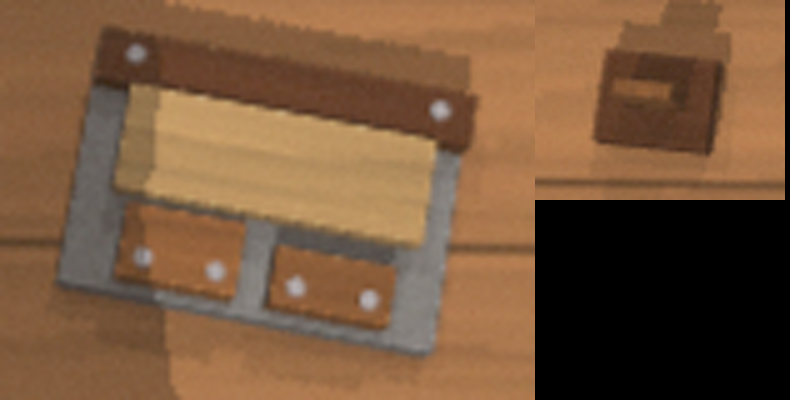

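The wide gap is on the right (jig y = -42). The jig yaw is about -10° with its origin near (0.596,-0.146). The holder is at (0.469,0.235), yaw about -5.5°.

```bash
cat >> h.py <<'E'
def go(p,yaw,s=None):
    """shift & turn in tool axes to bring TCP to p, tool x down, tool z at yaw (deg)"""
    from scipy.spatial.transform import Rotation as R
    s=s or sensors.read_state();M=np.array(s['tool_rot']);y=np.radians(yaw)
    x=np.array([0,0,-1.]);zz=np.array([np.cos(y),np.sin(y),0]);T=np.stack([x,np.cross(zz,x),zz],1)
    print('d',np.round(M.T@(np.array(p)-s['ee_pos']),4),'a',np.round(R.from_matrix(M.T@T).as_rotvec(degrees=True),2))
def st():
    s=sensors.read_state();M=np.array(s['tool_rot'])
    print('t',s['clock'],'p',np.round(s['ee_pos'],4),'yaw',np.degrees(np.arctan2(M[1,2],M[0,2])).round(2),'x',np.round(M[:,0],3),'F',np.round(s['ft_force'],2),'w',s['gripper_width'],'q',np.round(s['qpos'],1))
E
python3 -c "
from h import *
go([.469,.235,.2],-5.5)"
```

```text
d [ 0.0308 -0.3519 -0.2605] a [ 7.425e+01 -8.000e-02  7.000e-02]
```

Call:
drive_tool:
  steps:
    - {"dx": 0.01, "dy": -0.06, "dz": -0.045, "ax": 10}
    - {"dx": 0.01, "dy": -0.12, "dz": -0.09, "ax": 20}
    - {"dx": 0.01, "dy": -0.17, "dz": -0.13, "ax": 30}
    - {"dx": 0.02, "dy": -0.22, "dz": -0.165, "ax": 40}
    - {"dx": 0.031, "dy": -0.27, "dz": -0.2, "ax": 50}
    - {"dx": 0.031, "dy": -0.32, "dz": -0.235, "ax": 60}
    - {"dx": 0.031, "dy": -0.352, "dz": -0.26, "ax": 70}
    - {"dx": 0.031, "dy": -0.352, "dz": -0.2605, "ax": 74.2}
    - {"dx": 0.031, "dy": -0.352, "dz": -0.2605, "ax": 74.2}
    - {"dx": 0.031, "dy": -0.352, "dz": -0.2605, "ax": 74.2}

```text
invalid input
```

Run:
```python
from h import *
st()
a,W=cloud('wrist');np.savez('c1.npz',a=a,W=W);save('w1.png',a)
P=W[(W[...,2]>.07)&(W[...,2]<.09)&(abs(W[...,0]-.469)<.05)&(abs(W[...,1]-.235)<.05)]
print(len(P),cv2.minAreaRect((P[:,:2]*1000).astype(np.float32)),np.median(P[:,2]))
```

```text
t 0.1 p [0.2354 0.6053 0.2303] yaw 68.75 x [-0.001 -0.002 -1.   ] F [-0.11  0.47  0.35] w 0.08548917676476885 q [-67.9  18.4  -4.   83.2   1.3  78.5  -3.3]
0 ((0.0, 0.0), (0.0, 0.0), 0.0) nan
  return _methods._mean(a, axis=axis, dtype=dtype,
  ret = ret.dtype.type(ret / rcount)
```

View pics/w1.png

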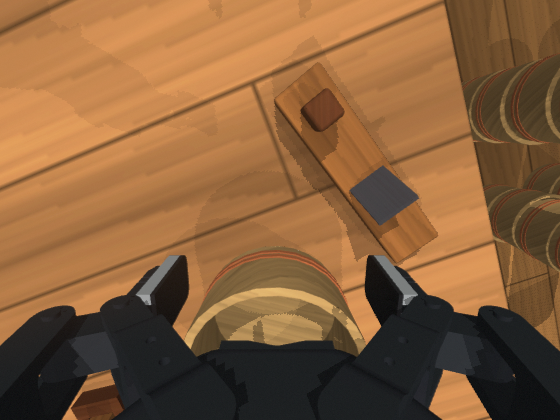

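The move was refused, so the arm is still at its start pose above the bucket, which shows between the fingers at (280,310). The rows probably need all seven keys.

Call:
drive_tool:
  steps:
    - {"ax": 10, "ay": 0, "az": 0, "dx": 0.01, "dy": -0.06, "dz": -0.045, "grip": 100}
    - {"ax": 20, "ay": 0, "az": 0, "dx": 0.01, "dy": -0.11, "dz": -0.08, "grip": 100}
    - {"ax": 30, "ay": 0, "az": 0, "dx": 0.01, "dy": -0.16, "dz": -0.12, "grip": 100}
    - {"ax": 40, "ay": 0, "az": 0, "dx": 0.02, "dy": -0.21, "dz": -0.155, "grip": 100}
    - {"ax": 50, "ay": 0, "az": 0, "dx": 0.03, "dy": -0.26, "dz": -0.19, "grip": 100}
    - {"ax": 60, "ay": 0, "az": 0, "dx": 0.03, "dy": -0.31, "dz": -0.23, "grip": 100}
    - {"ax": 70, "ay": 0, "az": 0, "dx": 0.03, "dy": -0.352, "dz": -0.26, "grip": 100}
    - {"ax": 74.2, "ay": 0, "az": 0, "dx": 0.03, "dy": -0.352, "dz": -0.26, "grip": 100}
    - {"ax": 74.2, "ay": 0, "az": 0, "dx": 0.03, "dy": -0.352, "dz": -0.26, "grip": 100}
    - {"ax": 74.2, "ay": 0, "az": 0, "dx": 0.03, "dy": -0.352, "dz": -0.26, "grip": 100}
  newtons: 40

```text
clock: 1.4
ee_pos: [0.4686, 0.2366, 0.2007]
tool_rot: [[-0.001, 0.092, 0.996], [-0.001, 0.996, -0.092], [-1.0, -0.001, -0.001]]
ft_force: [-0.1, -0.2, 0.5]
gripper_width: 0.0855
```

Run:
```python
from h import *
st()
a,W=cloud('wrist');np.savez('c1.npz',a=a,W=W);save('w2.png',a)
for z0,z1 in((.07,.09),(.022,.034)):
    P=W[(W[...,2]>z0)&(W[...,2]<z1)&(abs(W[...,0]-.469)<.05)&(abs(W[...,1]-.235)<.05)]
    print(len(P),cv2.minAreaRect((P[:,:2]*1000).astype(np.float32)),np.median(P[:,2]))
```

```text
t 1.4 p [0.4686 0.2366 0.2007] yaw -5.26 x [-0.001 -0.001 -1.   ] F [-0.12 -0.24  0.48] w 0.08551413638660918 q [-46.4   4.1  17.6 103.8  -1.2  72.4 -33.8]
443 ((468.5528564453125, 233.70684814453125), (36.287601470947266, 9.30964469909668), 84.66410827636719) 0.08105169491847775
3252 ((468.42791748046875, 233.4859161376953), (74.1736831665039, 62.058128356933594), 84.84748840332031) 0.028091996377722556
```

View pics/w2.png

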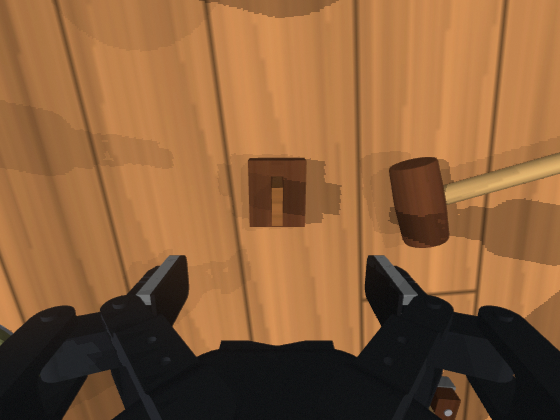

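The holder is at (277,192) with the packer in its slot, and the mallet head is well clear at (418,200). The wrist measurement gives the packer at (0.4685,0.2337), yaw -5.2°. I descend and grip it.

Call:
drive_tool:
  steps:
    - {"ax": 0, "ay": 0, "az": 0, "dx": 0.04, "dy": -0.003, "dz": 0, "grip": 60}
    - {"ax": 0, "ay": 0, "az": 0, "dx": 0.08, "dy": -0.003, "dz": 0, "grip": 60}
    - {"ax": 0, "ay": 0, "az": 0, "dx": 0.11, "dy": -0.003, "dz": 0, "grip": 60}
    - {"ax": 0, "ay": 0, "az": 0, "dx": 0.135, "dy": -0.003, "dz": 0, "grip": 60}
    - {"ax": 0, "ay": 0, "az": 0, "dx": 0.152, "dy": -0.003, "dz": 0, "grip": 60}
    - {"ax": 0, "ay": 0, "az": 0, "dx": 0.152, "dy": -0.003, "dz": 0, "grip": 60}
    - {"ax": 0, "ay": 0, "az": 0, "dx": 0.152, "dy": -0.003, "dz": 0, "grip": 0}
    - {"ax": 0, "ay": 0, "az": 0, "dx": 0.152, "dy": -0.003, "dz": 0, "grip": 0}
    - {"ax": 0, "ay": 0, "az": 0, "dx": 0.152, "dy": -0.003, "dz": 0, "grip": 0}
    - {"ax": 0, "ay": 0, "az": 0, "dx": 0.152, "dy": -0.003, "dz": 0, "grip": 0}
    - {"ax": 0, "ay": 0, "az": 0, "dx": 0.152, "dy": -0.003, "dz": 0, "grip": 0}
    - {"ax": 0, "ay": 0, "az": 0, "dx": 0.152, "dy": -0.003, "dz": 0, "grip": 0}
  newtons: 40

```text
clock: 2.95
ee_pos: [0.469, 0.2339, 0.0497]
tool_rot: [[0.001, 0.092, 0.996], [-0.0, 0.996, -0.092], [-1.0, -0.0, 0.001]]
ft_force: [-0.2, -0.4, 6.2]
gripper_width: 0.0096
```

```bash
python3 -c "
from h import *
st()"
```

```text
t 2.95 p [0.469  0.2339 0.0497] yaw -5.26 x [ 0.001 -0.    -1.   ] F [-0.25 -0.37  6.2 ] w 0.009558192436492158 q [-45.2  13.   17.4 112.9  -4.7  54.7 -30.7]
```

Gripped, width 9.6 mm. Now lift, then compute the move to a viewing pose by the gap.

Call:
drive_tool:
  steps:
    - {"ax": 0, "ay": 0, "az": 0, "dx": -0.015, "dy": 0, "dz": 0, "grip": 0}
    - {"ax": 0, "ay": 0, "az": 0, "dx": -0.04, "dy": 0, "dz": 0, "grip": 0}
    - {"ax": 0, "ay": 0, "az": 0, "dx": -0.08, "dy": 0, "dz": 0, "grip": 0}
    - {"ax": 0, "ay": 0, "az": 0, "dx": -0.12, "dy": 0, "dz": 0, "grip": 0}
    - {"ax": 0, "ay": 0, "az": 0, "dx": -0.16, "dy": 0, "dz": 0, "grip": 0}
    - {"ax": 0, "ay": 0, "az": 0, "dx": -0.16, "dy": 0, "dz": 0, "grip": 0}

```text
clock: 3.7
ee_pos: [0.4708, 0.2348, 0.214]
tool_rot: [[0.007, 0.092, 0.996], [0.004, 0.996, -0.092], [-1.0, 0.005, 0.006]]
ft_force: [0.5, -0.6, -1.1]
gripper_width: 0.0098
```

```bash
python3 -c "
from h import *
st();go([.543,-.25,.21],-10)"
```

```text
t 3.7 p [0.4708 0.2348 0.214 ] yaw -5.27 x [ 0.007  0.004 -1.   ] F [ 0.51 -0.63 -1.11] w 0.00981157489847421 q [-46.6   3.3  17.9 103.1  -1.1  73.4 -33.7]
d [ 0.0026 -0.4762  0.1164] a [ 4.73  0.35 -0.28]
```

Call:
drive_tool:
  steps:
    - {"ax": 1, "ay": 0, "az": 0, "dx": 0, "dy": -0.05, "dz": 0.012, "grip": 0}
    - {"ax": 1, "ay": 0, "az": 0, "dx": 0, "dy": -0.1, "dz": 0.024, "grip": 0}
    - {"ax": 2, "ay": 0, "az": 0, "dx": 0, "dy": -0.15, "dz": 0.036, "grip": 0}
    - {"ax": 2, "ay": 0, "az": 0, "dx": 0, "dy": -0.2, "dz": 0.048, "grip": 0}
    - {"ax": 3, "ay": 0, "az": 0, "dx": 0, "dy": -0.25, "dz": 0.06, "grip": 0}
    - {"ax": 3, "ay": 0, "az": 0, "dx": 0, "dy": -0.3, "dz": 0.073, "grip": 0}
    - {"ax": 4, "ay": 0, "az": 0, "dx": 0, "dy": -0.35, "dz": 0.085, "grip": 0}
    - {"ax": 4.5, "ay": 0, "az": 0, "dx": 0, "dy": -0.4, "dz": 0.098, "grip": 0}
    - {"ax": 4.73, "ay": 0.35, "az": -0.28, "dx": 0.0026, "dy": -0.44, "dz": 0.108, "grip": 0}
    - {"ax": 4.73, "ay": 0.35, "az": -0.28, "dx": 0.0026, "dy": -0.465, "dz": 0.114, "grip": 0}
    - {"ax": 4.73, "ay": 0.35, "az": -0.28, "dx": 0.0026, "dy": -0.476, "dz": 0.1164, "grip": 0}
    - {"ax": 4.73, "ay": 0.35, "az": -0.28, "dx": 0.0026, "dy": -0.476, "dz": 0.1164, "grip": 0}
    - {"ax": 4.73, "ay": 0.35, "az": -0.28, "dx": 0.0026, "dy": -0.476, "dz": 0.1164, "grip": 0}

```text
clock: 5.32
ee_pos: [0.5432, -0.2481, 0.2098]
tool_rot: [[-0.0, 0.172, 0.985], [0.001, 0.985, -0.172], [-1.0, 0.001, -0.0]]
ft_force: [-0.0, -0.3, -0.7]
gripper_width: 0.0093
```

Run:
```python
from h import *
st()
a,W=cloud('wrist');np.savez('c2.npz',a=a,W=W);save('w3.png',a)
```

```text
t 5.325 p [ 0.5432 -0.2481  0.2098] yaw -9.89 x [-0.     0.001 -1.   ] F [-0.   -0.33 -0.72] w 0.00933755110326866 q [-14.1  15.2  43.1  94.1 -10.7  75.   20.9]
```

View pics/w3.png

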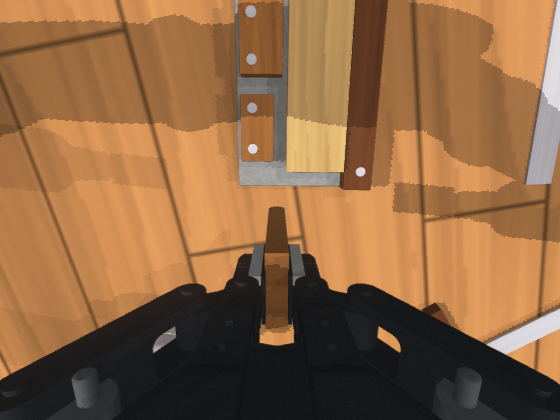

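The view shows the thin stop at (257,128), the gap at about (280,128), the stave at (318,90) and the fence at (365,90). The packer in the grip is at (277,260). Now I measure the gap edges and the packer in one frame.

```bash
cat >> h.py <<'E'
def gap(W,lo=-.1,hi=.1,tcp=None):
    s=sensors.read_state();p=np.array(s['ee_pos']) if tcp is None else tcp
    M=np.array(s['tool_rot']);zz=M[:,2];yy=M[:,1]
    X=(W-p)@zz*1000;Y=(W-p)@yy*1000;Z=W[...,2]*1000
    return X,Y,Z
E
python3 - <<'E'
from h import *
W=np.load('c2.npz')['W'];X,Y,Z=gap(W)
def rect(m,n):
    P=np.stack([X[m],Y[m]],1).astype(np.float32);print(n,len(P),cv2.minAreaRect(P) if len(P)>5 else '', 'z',np.median(Z[m]).round(1), 'x1-99',np.percentile(P[:,0],[1,99]).round(1),'y',np.percentile(P[:,1],[1,99]).round(1))
v,u=np.mgrid[:420,:560]
rect((Z>36)&(Z<44)&(u>235)&(u<283)&(v>88)&(v<170),'thin')
rect((Z>36)&(Z<44)&(u>235)&(u<290)&(v<82),'thick')
rect((Z>43.5)&(Z<49)&(u>280)&(u<365)&(v<180),'stave')
rect((Z>36)&(Z<43)&(u>335)&(u<400)&(v<195),'fence')
rect((Z>17)&(Z<23)&(u>230)&(u<370)&(v<195),'bed')
# edges per row band
for y0 in range(60,130,8):
    b=(Y>y0)&(Y<y0+8)
    t=b&(Z>36)&(Z<44)&(X<10);s=b&(Z>43.5)&(Z<49)
    print(y0,X[t].min().round(1) if t.any() else 0,X[t].max().round(1) if t.any() else 0,X[s].min().round(1) if s.any() else 0,X[s].max().round(1) if s.any() else 0)
m=(v>205)&(v<320)&(u>262)&(u<294)&(Z>150)
for r0 in range(206,330,8):
    k=m&(v>=r0)&(v<r0+4)&(abs(X)<12)
    if k.any(): print(r0,'x',X[k].min().round(1),X[k].max().round(1),'y',np.median(Y[k]).round(1),'z',np.median(Z[k]).round(1),'u',u[k].min(),u[k].max())
E
```

```text
thin 2206 ((-20.359893798828125, 66.65702819824219), (64.91827392578125, 33.23562240600586), 89.78291320800781) z 40.1 x1-99 [-36.5  -3.7] y [34.3 98.9]
thick 3344 ((-12.75385856628418, 145.88064575195312), (68.68386840820312, 47.46341323852539), 88.91232299804688) z 40.0 x1-99 [-35.7   5.8] y [117.4 179.4]
stave 10647 ((49.03047561645508, 98.55394744873047), (158.82859802246094, 78.72696685791016), 89.87876892089844) z 46.1 x1-99 [10.5 69.3] y [ 24.7 176.5]
fence 5749 ((86.31511688232422, 91.66194915771484), (177.24729919433594, 30.46627426147461), 89.52140045166016) z 40.0 x1-99 [ 71.4 100.9] y [  5.4 178.6]
bed 4445 ((14.012989044189453, 95.43341827392578), (183.4927520751953, 113.94947814941406), 89.97505950927734) z 20.0 x1-99 [-42.3  67.9] y [  3.9 182.6]
60 -36.6 -3.7 10.2 69.7
68 -36.2 -3.7 10.2 69.9
76 -36.0 -3.7 10.1 69.7
84 -36.7 -3.7 10.1 69.7
92 -36.6 -3.6 10.0 69.4
100 0 0 10.0 69.8
108 0 0 10.8 69.4
116 -35.9 5.2 10.7 70.1
124 -36.6 5.1 10.6 69.8
206 x -5.0 4.5 y 17.6 z 171.0 u 269 284
214 x -5.3 4.6 y 17.6 z 187.6 u 268 285
222 x -5.3 4.3 y 17.5 z 202.4 u 267 285
230 x -5.0 4.4 y 17.5 z 215.1 u 267 286
238 x -5.1 4.5 y 17.5 z 225.9 u 266 287
246 x -6.9 7.9 y 17.4 z 234.6 u 263 293
254 x -6.5 7.3 y 16.1 z 240.7 u 263 293
262 x -6.2 6.9 y 12.5 z 240.7 u 263 293
270 x -5.8 6.4 y 9.6 z 241.4 u 263 293
278 x -5.6 6.3 y 6.0 z 241.3 u 263 293
286 x -5.7 6.2 y 2.3 z 241.2 u 263 293
294 x -5.7 6.0 y -1.6 z 241.1 u 263 293
302 x -5.8 6.0 y -5.5 z 241.2 u 263 293
310 x -5.8 6.0 y -9.3 z 241.2 u 263 293
318 x -5.8 6.1 y -13.0 z 241.2 u 263 293
```

Gap edges are at x = -3.6 and +10.1 and the packer centre is at -0.35, so dz ≈ +3.6 mm and dy ≈ +67 mm. I hover first with the nose about 9 mm above the stave.

Call:
drive_tool:
  steps:
    - {"ax": 0, "ay": 0, "az": 0, "dx": 0, "dy": 0.03, "dz": 0.0036, "grip": 0}
    - {"ax": 0, "ay": 0, "az": 0, "dx": 0.02, "dy": 0.067, "dz": 0.0036, "grip": 0}
    - {"ax": 0, "ay": 0, "az": 0, "dx": 0.06, "dy": 0.067, "dz": 0.0036, "grip": 0}
    - {"ax": 0, "ay": 0, "az": 0, "dx": 0.09, "dy": 0.067, "dz": 0.0036, "grip": 0}
    - {"ax": 0, "ay": 0, "az": 0, "dx": 0.11, "dy": 0.067, "dz": 0.0036, "grip": 0}
    - {"ax": 0, "ay": 0, "az": 0, "dx": 0.11, "dy": 0.067, "dz": 0.0036, "grip": 0}
    - {"ax": 0, "ay": 0, "az": 0, "dx": 0.11, "dy": 0.067, "dz": 0.0036, "grip": 0}

```text
clock: 6.25
ee_pos: [0.5592, -0.1828, 0.1012]
tool_rot: [[0.002, 0.171, 0.985], [0.001, 0.985, -0.171], [-1.0, 0.001, 0.002]]
ft_force: [0.4, -0.0, 0.1]
gripper_width: 0.0095
```

Run:
```python
from h import *
st();M=np.array(sensors.read_state()['tool_rot'])
a,W=cloud('wrist');np.savez('c3.npz',a=a,W=W);save('w4.png',a)
X,Y,Z=gap(W)
# target rel. old frame: TCP was (.5432,-.2481,.2098)
for y0 in range(16,60,6):
    b=(Y>y0)&(Y<y0+6);t=b&(Z>36)&(Z<42.5)&(X<15)&(X>-50);s=b&(Z>43.5)&(Z<49)&(X<40)&(X>0)
    k=b&(Z>55)&(abs(X)<12)
    f=lambda m:(X[m].min().round(1),X[m].max().round(1)) if m.any() else None
    print(y0,f(t),f(s),f(k))
```

```text
t 6.25 p [ 0.5592 -0.1828  0.1012] yaw -9.87 x [ 0.002  0.001 -1.   ] F [ 0.37 -0.02  0.13] w 0.009548522157461024 q [-17.7  19.5  39.7 102.3 -13.9  63.1  16.9]
16 (np.float64(-41.2), np.float64(5.0)) (np.float64(5.4), np.float64(40.0)) (np.float64(-12.0), np.float64(12.0))
22 (np.float64(-41.8), np.float64(5.0)) (np.float64(5.4), np.float64(40.0)) None
28 (np.float64(-41.2), np.float64(-8.4)) (np.float64(5.3), np.float64(39.9)) None
34 None (np.float64(5.3), np.float64(40.0)) None
40 None (np.float64(5.3), np.float64(39.9)) None
46 (np.float64(-40.9), np.float64(-0.0)) (np.float64(5.2), np.float64(39.9)) None
52 (np.float64(-41.4), np.float64(-0.0)) (np.float64(5.2), np.float64(39.9)) None
58 (np.float64(-41.2), np.float64(5.3)) (np.float64(5.8), np.float64(39.9)) None
```

View pics/w4.png

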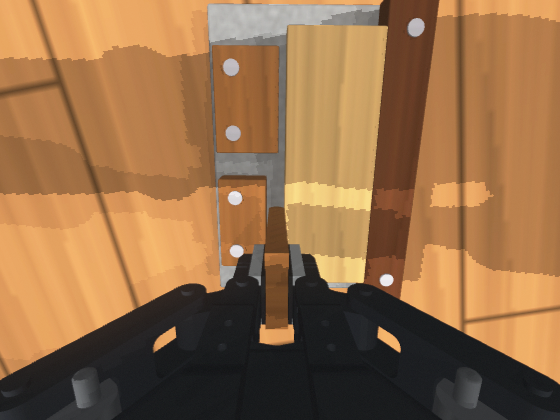

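The gap centre is at -1.5 mm and the packer at -0.35 mm, so I correct dz by -1.1 mm, settle, then insert.

Call:
drive_tool:
  steps:
    - {"ax": 0, "ay": 0, "az": 0, "dx": 0, "dy": 0, "dz": -0.0011, "grip": 0}
    - {"ax": 0, "ay": 0, "az": 0, "dx": 0.002, "dy": 0, "dz": -0.0011, "grip": 0}
    - {"ax": 0, "ay": 0, "az": 0, "dx": 0.005, "dy": 0, "dz": -0.0011, "grip": 0}
    - {"ax": 0, "ay": 0, "az": 0, "dx": 0.01, "dy": 0, "dz": -0.0011, "grip": 0}
    - {"ax": 0, "ay": 0, "az": 0, "dx": 0.015, "dy": 0, "dz": -0.0011, "grip": 0}
    - {"ax": 0, "ay": 0, "az": 0, "dx": 0.02, "dy": 0, "dz": -0.0011, "grip": 0}
    - {"ax": 0, "ay": 0, "az": 0, "dx": 0.025, "dy": 0, "dz": -0.0011, "grip": 0}
    - {"ax": 0, "ay": 0, "az": 0, "dx": 0.03, "dy": 0, "dz": -0.0011, "grip": 0}

```text
clock: 7.3
ee_pos: [0.5583, -0.1827, 0.071]
tool_rot: [[0.002, 0.172, 0.985], [0.001, 0.985, -0.172], [-1.0, 0.001, 0.002]]
ft_force: [0.5, -0.1, -0.8]
gripper_width: 0.0098
```

```bash
python3 -c "
from h import *
st()
M=np.array(sensors.read_state()['tool_rot']);d=np.array(sensors.read_state()['ee_pos'])-np.array([.5592,-.1828,.1012]);print(M.T@d)"
```

```text
t 7.3 p [ 0.5583 -0.1827  0.071 ] yaw -9.88 x [ 0.002  0.001 -1.   ] F [ 0.49 -0.12 -0.82] w 0.009756384850280719 q [-16.9  21.5  38.9 103.9 -15.5  59.9  18. ]
[ 0.03018318 -0.00012165 -0.00098375]
```

Call:
drive_tool:
  steps:
    - {"ax": 0, "ay": 0, "az": 0, "dx": 0.003, "dy": 0, "dz": 0, "grip": 0}
    - {"ax": 0, "ay": 0, "az": 0, "dx": 0.006, "dy": 0, "dz": 0, "grip": 0}
    - {"ax": 0, "ay": 0, "az": 0, "dx": 0.008, "dy": 0, "dz": 0, "grip": 0}
    - {"ax": 0, "ay": 0, "az": 0, "dx": 0.008, "dy": 0, "dz": 0, "grip": 0}

```text
clock: 7.8
ee_pos: [0.5584, -0.1828, 0.0639]
tool_rot: [[0.002, 0.172, 0.985], [0.001, 0.985, -0.172], [-1.0, 0.002, 0.002]]
ft_force: [-1.9, 1.1, 5.2]
gripper_width: 0.0097
```

```bash
python3 -c "
from h import *
st()"
```

```text
t 7.8 p [ 0.5584 -0.1828  0.0639] yaw -9.89 x [ 0.002  0.001 -1.   ] F [-1.92  1.15  5.23] w 0.00965002411047393 q [-16.6  22.   38.7 104.2 -16.   59.2  18.4]
```

The nose is on the bed with 5 N of contact at the expected height. Release slowly, then lift.

Call:
drive_tool:
  steps:
    - {"ax": 0, "ay": 0, "az": 0, "dx": 0, "dy": 0, "dz": 0, "grip": 20}
    - {"ax": 0, "ay": 0, "az": 0, "dx": 0, "dy": 0, "dz": 0, "grip": 40}
    - {"ax": 0, "ay": 0, "az": 0, "dx": 0, "dy": 0, "dz": 0, "grip": 50}
    - {"ax": 0, "ay": 0, "az": 0, "dx": 0, "dy": 0, "dz": 0, "grip": 50}
    - {"ax": 0, "ay": 0, "az": 0, "dx": -0.02, "dy": 0, "dz": 0, "grip": 50}
    - {"ax": 0, "ay": 0, "az": 0, "dx": -0.05, "dy": 0, "dz": 0, "grip": 50}
    - {"ax": 0, "ay": 0, "az": 0, "dx": -0.09, "dy": 0, "dz": 0, "grip": 50}
    - {"ax": 0, "ay": 0, "az": 0, "dx": -0.13, "dy": 0, "dz": 0, "grip": 50}
    - {"ax": 0, "ay": 0, "az": 0, "dx": -0.13, "dy": 0, "dz": 0, "grip": 0}
    - {"ax": 0, "ay": 0, "az": 0, "dx": -0.13, "dy": -0.04, "dz": 0, "grip": 0}
    - {"ax": 0, "ay": 0, "az": 0, "dx": -0.13, "dy": -0.06, "dz": 0, "grip": 0}
    - {"ax": 0, "ay": 0, "az": 0, "dx": -0.13, "dy": -0.06, "dz": 0, "grip": 0}

```text
clock: 9.3
ee_pos: [0.5467, -0.244, 0.1939]
tool_rot: [[0.002, 0.176, 0.984], [0.001, 0.984, -0.176], [-1.0, 0.001, 0.002]]
ft_force: [-0.0, 1.0, -0.3]
gripper_width: 0.0001
```

Run:
```python
from h import *
st()
a,W=cloud('wrist');np.savez('c4.npz',a=a,W=W);save('w5.png',a)
X,Y,Z=gap(W)
def rect(m,n):
    P=np.stack([X[m],Y[m]],1).astype(np.float32);print(n,len(P),'z',np.median(Z[m]).round(1), 'x1-99',np.percentile(P[:,0],[1,99]).round(1),'y',np.percentile(P[:,1],[1,99]).round(1))
rect((Z>88)&(Z<100)&(abs(X)<30)&(Y>20)&(Y<120),'packer top')
rect((Z>43.5)&(Z<49)&(X>0)&(X<90),'stave')
rect((Z>36)&(Z<43)&(X>-60)&(X<5)&(Y<100)&(Y>0),'thin')
```

```text
t 9.3 p [ 0.5467 -0.244   0.1939] yaw -10.11 x [ 0.002  0.001 -1.   ] F [-0.01  0.96 -0.25] w 0.00013072281048941652 q [-14.5  16.   43.1  95.2 -11.4  73.2  20.7]
packer top 610 z 95.0 x1-99 [-1.6  8. ] y [41.9 77.2]
stave 11451 z 46.0 x1-99 [ 7.4 65.7] y [ 17.9 168.6]
thin 2386 z 40.1 x1-99 [-39.9  -7.5] y [26.9 91.7]
```

View pics/w5.png

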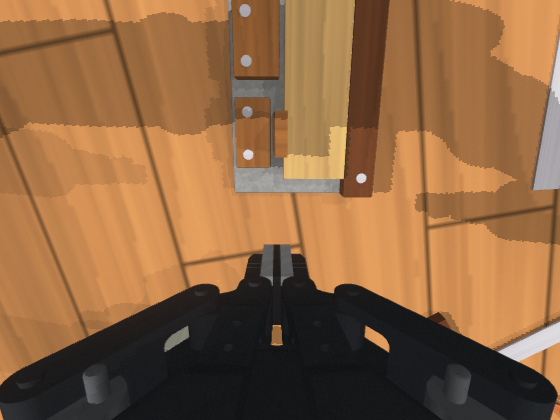

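The packer stands in the gap with its top at 95.0 mm, which means it is seated. The stave centre is at tool x ≈ 36, y ≈ 102. Now I move the shut fingers over it.

Call:
drive_tool:
  steps:
    - {"ax": 0, "ay": 0, "az": 0, "dx": 0, "dy": 0.04, "dz": 0.015, "grip": 0}
    - {"ax": 0, "ay": 0, "az": 0, "dx": 0, "dy": 0.08, "dz": 0.03, "grip": 0}
    - {"ax": 0, "ay": 0, "az": 0, "dx": 0, "dy": 0.104, "dz": 0.036, "grip": 0}
    - {"ax": 0, "ay": 0, "az": 0, "dx": 0.01, "dy": 0.104, "dz": 0.036, "grip": 0}
    - {"ax": 0, "ay": 0, "az": 0, "dx": 0.05, "dy": 0.104, "dz": 0.036, "grip": 0}
    - {"ax": 0, "ay": 0, "az": 0, "dx": 0.09, "dy": 0.104, "dz": 0.036, "grip": 0}
    - {"ax": 0, "ay": 0, "az": 0, "dx": 0.12, "dy": 0.104, "dz": 0.036, "grip": 0}
    - {"ax": 0, "ay": 0, "az": 0, "dx": 0.14, "dy": 0.104, "dz": 0.036, "grip": 0}
    - {"ax": 0, "ay": 0, "az": 0, "dx": 0.14, "dy": 0.104, "dz": 0.036, "grip": 0}
    - {"ax": 0, "ay": 0, "az": 0, "dx": 0.14, "dy": 0.104, "dz": 0.036, "grip": 0}

```text
clock: 10.6
ee_pos: [0.6019, -0.1463, 0.0552]
tool_rot: [[0.004, 0.174, 0.985], [0.001, 0.985, -0.174], [-1.0, 0.002, 0.004]]
ft_force: [-0.0, 0.3, -0.2]
gripper_width: 0.0003
```

```bash
python3 -c "
from h import *
st()"
```

```text
t 10.6 p [ 0.6019 -0.1463  0.0552] yaw -9.99 x [ 0.004  0.001 -1.   ] F [-0.01  0.31 -0.21] w 0.00025635154432350444 q [-18.4  26.2  37.1  99.9 -18.1  59.8  15. ]
```

Call:
drive_tool:
  steps:
    - {"ax": 0, "ay": 0, "az": 0, "dx": 0.005, "dy": 0, "dz": 0, "grip": 0}
    - {"ax": 0, "ay": 0, "az": 0, "dx": 0.009, "dy": 0, "dz": 0, "grip": 0}
    - {"ax": 0, "ay": 0, "az": 0, "dx": 0.011, "dy": 0, "dz": 0, "grip": 0}
    - {"ax": 0, "ay": 0, "az": 0, "dx": 0.013, "dy": 0, "dz": 0, "grip": 0}
    - {"ax": 0, "ay": 0, "az": 0, "dx": 0.015, "dy": 0, "dz": 0, "grip": 0}
    - {"ax": 0, "ay": 0, "az": 0, "dx": 0.016, "dy": 0, "dz": 0, "grip": 0}
    - {"ax": 0, "ay": 0, "az": 0, "dx": 0.016, "dy": 0, "dz": 0, "grip": 0}

```text
clock: 11.48
ee_pos: [0.6025, -0.1464, 0.0402]
tool_rot: [[0.005, 0.173, 0.985], [0.002, 0.985, -0.173], [-1.0, 0.002, 0.005]]
ft_force: [-2.7, 1.0, 6.6]
gripper_width: 0.0
```

```bash
python3 -c "
from h import *
st()"
```

```text
t 11.475 p [ 0.6025 -0.1464  0.0402] yaw -9.99 x [ 0.005  0.002 -1.   ] F [-2.67  0.95  6.59] w 2.247936251240804e-05 q [-18.   27.3  36.6 100.4 -18.9  58.3  15.6]
```

Nearly flush at 6.6 N. I push about 1.5 mm further so the pad sits on its hard stop, then verify.

Call:
drive_tool:
  steps:
    - {"ax": 0, "ay": 0, "az": 0, "dx": 0.0015, "dy": 0, "dz": 0, "grip": 0}
    - {"ax": 0, "ay": 0, "az": 0, "dx": 0.002, "dy": 0, "dz": 0, "grip": 0}
    - {"ax": 0, "ay": 0, "az": 0, "dx": 0.002, "dy": 0, "dz": 0, "grip": 0}
    - {"ax": 0, "ay": 0, "az": 0, "dx": 0.002, "dy": 0, "dz": 0, "grip": 0}

```text
clock: 11.98
ee_pos: [0.6026, -0.1463, 0.0401]
tool_rot: [[0.005, 0.173, 0.985], [0.003, 0.985, -0.174], [-1.0, 0.004, 0.004]]
ft_force: [-4.9, 1.9, 14.3]
gripper_width: -0.0001
```

Run:
```python
from h import *
st()
a,W=cloud('wrist');save('w6.png',a)
t,V=cloud('top');save('t6.png',cv2.resize(t[160:250,300:420],None,fx=5,fy=5))
o=np.array([.596,-.146]);y=np.radians(-10);e=np.array([np.cos(y),np.sin(y)]);f=np.array([-np.sin(y),np.cos(y)])
for n,U in(('wrist',W),('top',V)):
    X=(U[...,:2]-o)@e*1000;Y=(U[...,:2]-o)@f*1000;Z=U[...,2]*1000
    m=(abs(X-3)<27)&(abs(Y)<80)&(Z>30)&(Z<50)
    A=np.c_[X[m],Y[m],np.ones(m.sum())];c=np.linalg.lstsq(A,Z[m],rcond=None)[0]
    k=(X>-50)&(X<-15)&(Y<-15)&(Y>-70)&(Z>85)&(Z<100)
    fe=(X>40)&(X<60)&(abs(Y)<90)&(Z>30)&(Z<50)
    print(n,'stave',m.sum(),np.median(Z[m]),'tilt',c[:2],'fence z',np.median(Z[fe]),'packer',k.sum(),(np.median(Z[k]),np.median(X[k]),np.median(Y[k])) if k.any() else '')
st()
```

```text
t 11.975 p [ 0.6026 -0.1463  0.0401] yaw -9.99 x [ 0.005  0.003 -1.   ] F [-4.86  1.94 14.33] w -0.00013343707139013033 q [-17.9  27.3  36.6 100.4 -19.   58.3  15.7]
wrist stave 18580 40.080162478288074 tilt [ 0.00172683 -0.00348481] fence z 40.13185776438749 packer 0 
top stave 323 40.37022995349893 tilt [0.00372615 0.00683497] fence z 39.85479060837571 packer 0 
t 12.075 p [ 0.6025 -0.1464  0.0401] yaw -10.0 x [ 0.005  0.003 -1.   ] F [-5.75  1.52 14.52] w 7.22459497665373e-05 q [-17.9  27.3  36.6 100.4 -19.   58.3  15.7]
```

View pics/t6.png

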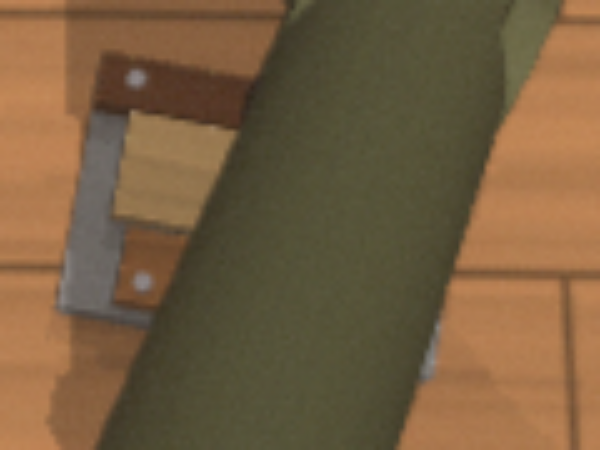

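The arm hides the packer from the top camera, though the stave reads flush at 40.1 mm. I check the packer in the scene view.

Run:
```python
from h import *
t,V=cloud('scene');save('s6.png',cv2.resize(t[130:250,170:330],None,fx=5,fy=5,interpolation=cv2.INTER_CUBIC))
o=np.array([.596,-.146]);y=np.radians(-10);e=np.array([np.cos(y),np.sin(y)]);f=np.array([-np.sin(y),np.cos(y)])
X=(V[...,:2]-o)@e*1000;Y=(V[...,:2]-o)@f*1000;Z=V[...,2]*1000
k=(X>-55)&(X<-15)&(Y<-10)&(Y>-75)&(Z>55)&(Z<105)
print(k.sum());P=np.c_[X[k],Y[k],Z[k]];print(np.percentile(P,[2,50,98],axis=0).round(1) if k.any() else '')
st()
```

```text
3
[[-27.5 -10.9  91.6]
 [-20.9 -10.6  98.6]
 [-20.6 -10.2 104.2]]
t 12.125 p [ 0.6025 -0.1464  0.0401] yaw -9.99 x [ 0.005  0.003 -1.   ] F [-4.71  1.31 13.72] w -8.6063530772714e-05 q [-17.9  27.3  36.6 100.4 -19.   58.3  15.7]
```

View pics/s6.png

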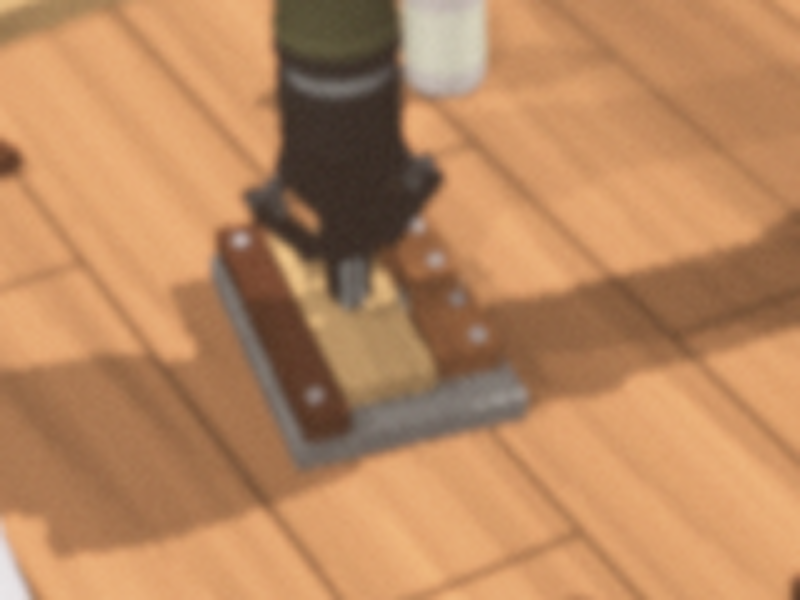

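```bash
python3 -c "
from h import *
st();print(workorder.close_job())"
```

```text
t 12.125 p [ 0.6025 -0.1464  0.0401] yaw -9.99 x [ 0.005  0.003 -1.   ] F [-4.71  1.31 13.72] w -8.6063530772714e-05 q [-17.9  27.3  36.6 100.4 -19.   58.3  15.7]
the job is handed in; nothing more can be done
None
```

The packer is in the wide gap beside the shallower stop and released. The job was handed in at about 12 s with the shut fingers still pressing the stave.

**Checks that held:**
- **Packer:** after release its top measured 95.0 mm, so it is down on the bed. It stood centred within about 1 mm across the gap and along the shallower stop.
- **Stave:** pressed, its top reads 40.1 mm against a fence top of 40.1 mm in the wrist view, with a tilt of about 0.004 rad. The top camera put the stave at 40.4 mm and the fence at 39.9 mm, but it saw only a corner of the stave. The push was about 14 N, with the finger tips at 40.1 mm.

**What I could not check:**
- The gripper and arm hid the packer from all three cameras during the press, so its final pose rests on the look before pressing. By geometry the gripper clears it by about 10 mm at the sides and 18 mm above.
- There was also an unexplained sideways force of about 5 N on the fingers, which I put down to friction on the stave.
- I did not re-measure the bucket, mallet and glue bottle at the end. The arm kept clear of them throughout, and no contact showed in the force readings.

The first move call was refused because its rows left out some keys. Nothing moved.

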